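# Hang the slide carrier on the sprung weighing hook

## Robot

A 6-joint arm with a two-finger parallel gripper is mounted at the origin on the work surface. World frame = base frame: x ahead of the robot, y to its left, z up, the work surface at z = 0. Lengths are in m, angles in rad, forces in N, time in s.
With the tool pointing down it reaches from about 0.225 to 0.875 m from the base axis. Payload 3.4 kg.
Tool frame: the origin (TCP) lies at the very end of the fingers, on their centre line; the grasp point (between the pads) lies 19 mm behind it; z points along the fingers, y is the direction in which the jaws open and shut (so a half turn about z gives the same grasp; the last joint's range is limited). The gripper opens to 85 mm and grips with 20 to 120 N. Pads are 22 mm wide; open, the fingers measure 114 mm over their backs; the gripper's body (76 mm by 85 mm) begins 54 mm behind the grasp point. The pads swing forward as they close: fully open they stand 13 mm farther back than shut.
Start: joints at [1.089, 0.276, 1.505, -0, 1.361, -0.121], TCP at [0.203, 0.538, 0.231] pointing down, gripper open.
Joint ranges: [-2.89, 2.89], [-0.75, 2.08], [0.22, 2.7], [-1.18, 4.32], [0.11, 2.71], [-2.7, 2.7]. Speed limits (rad/s): [2.57, 2.57, 3.14, 3.14, 3.14, 3.14].

## Interface

Orientations are given as a unit quaternion [w, x, y, z].
In Python, from rig import manip gives the robot as it stands. The module is installed in compiled form; this text tells all that it offers.
- The arm moves only by the tool carry_out, never from a script. Its argument "moves" is one flat list of numbers, 5 for each row, row after row: the opening in per cent of the stroke, from 0 (shut) to 100 (fully open), then the shift along the world's x, y, z in cm, then the turn about the world's z in rad. A call has exactly 10 rows; each row shifts and turns the commanded pose from where the row before left it; what a row does not reach is not made up. A row lasts 1/10 s, in which the tool goes at most 50 mm and 8.59 degrees, less where a joint would pass 70% of its speed; a pose out of reach is approached as far as the arm can. A call is refused whole if a number of a shift passes 5 or a number of a turn 0.15, either way. A call with a gripper value outside its range is refused whole. The fingers move at their own pace and stop on an object; "squeeze" is the grip in N (left out, the last holds). Time passes only in rows, so rows that do not move let the fingers close, or fill a call up. It gives the time, the measured TCP pose, the force and the opening at its end, in the units of the state.
- manip.get_state(): the state, without advancing time (a new reading comes with each control period).
- manip.get_image(name): name is "side" or "top" or "wrist"; returns the picture (400x640x3 uint8, red, green, blue); there is no depth.
- manip.camera_info(name): a dict with "fov_y" (degrees; the focal length in pixels is half the picture's height over the tangent of half this angle, whatever the lens; pixels are square), "cx", "cy" (the principal point, pixels), "dist" ([k1, k2, p1, p2, k3] as OpenCV has them; the pictures are not rectified), "rvec" (rotation vector, rad) and "tvec" (3), from world to camera coordinates, as OpenCV has them; the wrist camera has in their place "hand_eye" (4x4, takes a point from camera to tool coordinates, whose origin is the TCP and whose axes are the flange's). Camera axes: x right, y down, z forward; pixel columns grow to the right and rows downward; lengths in m; the calibration is good to about 2 mm. A picture is of the moment at which its call begins: read the wrist's pose just before it. camera_info takes no time and is no camera call.
- manip.sign_off(): hands the job in, once; it reports no verdict.
The state is a dict: "clock": time; "qpos": joint angles; "qd": joint speeds; "effort": joint torques, N m; "position": TCP position; "ee_rot": TCP orientation; "contact_force": force on the tool from outside, world axes, zero at the start; "moment": the same for the moment, N m; "width": finger opening in m.
Only numpy, scipy, OpenCV 4.12 (cv2) and the standard library are available. Lean on these libraries where they do the work, as an engineer would, in place of code of your own. Each camera call takes 0.05 s, during which the arm holds its last target. There are 200 camera calls.

## Task

Take the slide carrier by its handle from the drip tray and hang it by its wire bail in the hollow of the spring balance's hook, keeping it level. Lower it gently and let the spring take its whole weight before you let go, so that the hook never jerks or bobs up or down and is never pulled down to its stop; then leave the carrier hanging freely and wait until it is quite still. Leave the other things on the bench alone.

Things in the scene. Friction and masses are not known exactly. Their poses are not given: they have to be found in the camera images.
- carrier: Loose steel slide carrier, 0.16-0.72 kg (unknown). Origin: centre of underside, z up. Basket 60 (x) x 92 (y) mm, 40 high. From its ends (x=0, y=+-44.5 mm) a 5 mm wire bail rises to 100 mm, then slopes at 30 deg to a middle peak: an upside-down V in the y-z plane. The hook passes along x between basket and bail, either way round. Starts on the tray's floor
- carrier_peak (a point): Point on the carrier at the underside of the bail's peak, on the carrier's z axis, 122.8 mm above its underside: this is what must lie in the hook's hollow
- carrier_grip (a point): Point in the carrier's upright black plastic handle on top of the peak, on the carrier's z axis, 158 mm above its underside: the place to grip. The handle is 20 mm (x) by 12 mm (y, grip across this); its foot lies 32 mm below and its top 24 mm above this point. Axes as the carrier's
- stand: Fixed spring balance; place and yaw vary, left or right. Origin on the table straight below the hook's hollow. Base plate 12 mm thick, x -55 to +135, y -50 to +50 mm. At x = +105 mm an upright rod, top 261 mm high, carries a sliding sleeve (radius 19 mm) with the hook, whose open end points to the stand's -x: bring the bail over it from there, moving along +x, both x axes parallel
- hook_hollow (a point): Point on the moving hook: bottom of its hollow, on top of the 6 mm wire, 225 mm above the table when unloaded. Axes as the stand's. The hollow is 14 mm long in x. At the open end (x = -20 mm) the wire rises to a tip, its top 20 mm above this point; the other way it rises to a level length 11 mm above this point, from x = +24 mm to the sleeve at +86 mm
- hook (a joint): How far the hook has dipped, m: 0 unloaded, grows downwards, bottom stop at 0.09. It starts to dip at about 0.2 N, then 10 mm per newton (100 N/m). Lightly damped: lowered smoothly at 20 mm per second or slower it does not jerk; let go with the weight not yet fully (or more than fully) taken, it bobs. With the carrier, of unknown weight, it comes to rest 13 to 69 mm down
- tray: Fixed shallow steel drip tray 150 mm (x) by 180 mm (y), rim 12 mm high, floor 3 mm thick; origin at the centre of its underside
- dropper: Loose amber glass bottle with a black cap, 38 mm across, about 85 mm high, bystander; origin at the centre of its underside
- slidebox: Loose grey plastic slide box 85 x 75 x 34 mm, bystander; origin at the centre of its underside
- dish: Loose clear plastic dish, 60 mm across, 14 mm high, bystander; origin at the centre of its underside

How it is judged:
On the way, in this order (a step that is already met when the one before it is completed fails the run):
1. the carrier is lifted clear of the tray (height (world z) of carrier above 0.03 m and contact force between carrier and tray below 0.05 N), for 0.1 s.
2. the bail's peak lies in the hook's hollow and the hook has begun to dip under it (value of joint hook above 0.008 m and horizontal distance between carrier_peak and hook_hollow below 0.015 m and contact force between carrier and stand above 0.3 N), for 0.1 s.
At the end, for the whole second after the job is handed in: The carrier hangs freely from the hook, the bail's peak in the hollow (within 12 mm level and 15 mm in all), upright within 0.15 rad, the hook dipped more than 10 mm by its weight; hook slower than 0.01 m/s, carrier slower than 0.03 m/s and 0.3 rad/s (value of joint hook above 0.01 m and velocity of joint hook between -0.01 and 0.01 m/s and horizontal distance between carrier_peak and hook_hollow below 0.012 m and distance between carrier_peak and hook_hollow below 0.015 m and angle between carrier's own z axis and vertical below 0.15 rad and contact force between carrier and stand above 1 N and height (world z) of carrier above 0.02 m and linear speed of carrier below 0.03 m/s and angular speed of carrier below 0.3 rad/s); the robot touches nothing.
It fails at once if the hook jerks or bobs: it moves faster than 0.07 m/s, up or down (velocity of joint hook above 0.07 m/s or velocity of joint hook below -0.07 m/s).
It fails at once if the hook is pulled down to its stop (dip over 85 mm) (value of joint hook above 0.085 m).
It fails at once if the carrier is tipped more than 0.5 rad (angle between carrier's own z axis and vertical above 0.5 rad).
It fails at once if a bystander is moved more than 15 mm (distance of any of dropper, slidebox, dish from where it was at the start of the episode above 0.015 m).
It also fails if it takes over 72 s, if anything falls off the work surface, if the arm or the gripper's body presses on something with over 40 N, if the wrist force passes 120 N, or if a joint passes its speed limit or range.

## Working session

There is one attempt and no reset: what is moved stays moved. The work goes in short steps, Python scripts to look and compute and a tool call to move; the robot and the scene stay as the last step left them, time stands still between calls to the robot, and variables do not carry over. Pictures are saved under pics/ and viewed, about 8 in all and at most 12, crops included, and the job is handed in when it is done.

Besides the shell and the picture viewer there is one more tool, called after "Emit:" as name(argument=value, ...) on one line, values as JSON. carry_out: Moves the arm, as the interface text tells. Its arguments: {"type":"object","properties":{"moves":{"type":"array","items":{"type":"number"}},"squeeze":{"type":"number"}},"required":["moves"]}

```bash
mkdir -p pics
cat > h.py <<'E'
import numpy as np, cv2
from scipy.spatial.transform import Rotation as R
from rig import manip
def K(i):
    f=200/np.tan(np.radians(i['fov_y'])/2); return np.array([[f,0,i['cx']],[0,f,i['cy']],[0,0,1.]])
def pose(name,st=None):
    i=manip.camera_info(name)
    if name=='wrist':
        st=st or manip.get_state(); q=st['ee_rot']
        T=np.eye(4); T[:3,:3]=R.from_quat([q[1],q[2],q[3],q[0]]).as_matrix(); T[:3,3]=st['position']
        C=T@np.array(i['hand_eye']); return i,C[:3,:3],C[:3,3]
    r=cv2.Rodrigues(np.array(i['rvec'],float))[0]; return i,r.T,-r.T@np.array(i['tvec'],float).ravel()
def rays(name,px,st=None):
    i,Rw,c=pose(name,st)
    u=cv2.undistortPoints(np.array(px,float).reshape(-1,1,2),K(i),np.array(i['dist'],float)).reshape(-1,2)
    d=np.c_[u,np.ones(len(u))]@Rw.T
    return c,d
def onz(name,px,z,st=None):
    c,d=rays(name,px,st); return c+d*((z-c[2])/d[:,2])[:,None]
def tri(na,pa,nb,pb):
    ca,da=rays(na,[pa]);cb,db=rays(nb,[pb]);da=da[0];db=db[0]
    s=np.linalg.lstsq(np.c_[da,-db],cb-ca,rcond=None)[0]
    a=ca+s[0]*da;b=cb+s[1]*db
    return (a+b)/2,np.linalg.norm(a-b)
def proj(name,P,st=None):
    i,Rw,c=pose(name,st); r=Rw.T
    return cv2.projectPoints(np.array(P,float).reshape(-1,1,3),cv2.Rodrigues(r)[0],-r@c,K(i),np.array(i['dist'],float))[0].reshape(-1,2)
def shot(name,fn=None):
    im=manip.get_image(name)
    cv2.imwrite('pics/'+(fn or name)+'.png',im[:,:,::-1]); return im
E
python3 -c "
from h import *
for n in ('side','top','wrist'):
  shot(n,n+'0'); i,Rw,c=pose(n); print(n,i['fov_y'],c.round(3),Rw[:,2].round(2))
a=[cv2.imread('pics/%s0.png'%n) for n in ('side','top')]
print(manip.get_state())"
```

```text
side 51.44305503993315 [0.501 0.707 0.58 ] [ 0.06 -0.85 -0.52]
top 53.76888448238269 [0.455 0.01  0.944] [ 0.13  0.01 -0.99]
wrist 62.7846950762582 [0.129 0.567 0.374] [ 0.29 -0.11 -0.95]
{'clock': 0.15, 'qpos': array([ 1.08900669e+00,  2.76441211e-01,  1.50582990e+00, -1.29780571e-05,
        1.36069511e+00, -1.20999348e-01]), 'qd': array([-1.37246531e-03, -1.25070885e-03, -1.73867711e-03, -1.39089067e-03,
       -8.89635456e-06, -2.67802086e-04]), 'effort': array([ 2.68747281e-04, -4.17144191e+01, -2.46033382e+01, -3.28156502e-04,
        7.56995694e-03, -1.26427696e-05]), 'position': array([0.202811  , 0.53763093, 0.23064823]), 'ee_rot': array([-1.97813872e-04,  1.79416942e-01,  9.83772885e-01, -6.57709650e-04]), 'contact_force': array([ 0.06259109, -0.26945056,  0.28823844]), 'moment': array([-0.00627361,  0.02919679, -0.00467981]), 'width': 0.08544946943759965}
```

View pics/top0.png

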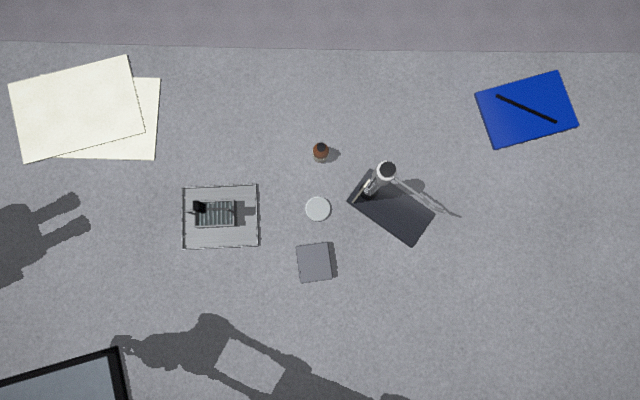

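View pics/side0.png

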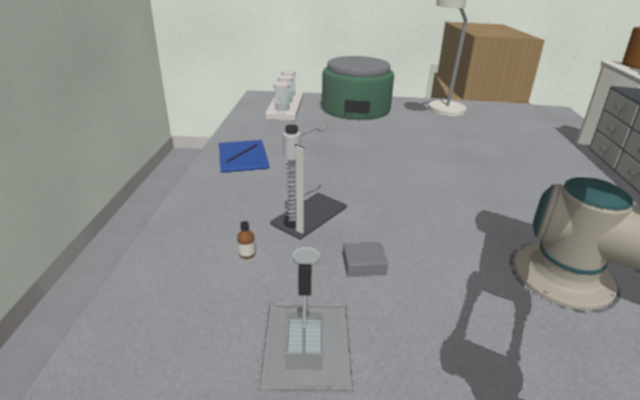

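The top view shows the tray at about (220,216) and the carrier handle at (199,207). The dish is at (317,208), the box at (315,262), the bottle at (321,151), and the stand at about (390,205) with its rod top at (387,168). The side view shows the handle at (305,278) and the stand at about (300,180). Next I'll zoom in on the stand and the carrier.

```bash
python3 -c "
from h import *
t=cv2.imread('pics/top0.png');s=cv2.imread('pics/side0.png')
f=lambda im,x,y,w,h:cv2.resize(im[y:y+h,x:x+w],(400,300),interpolation=cv2.INTER_CUBIC)
a=np.vstack([np.hstack([f(t,340,145,132,99),f(s,240,110,132,99)]),np.hstack([f(t,170,175,100,75),f(s,240,235,200,150)])])
cv2.imwrite('pics/z0.png',a)"
```

```text
(no output)
```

View pics/z0.png

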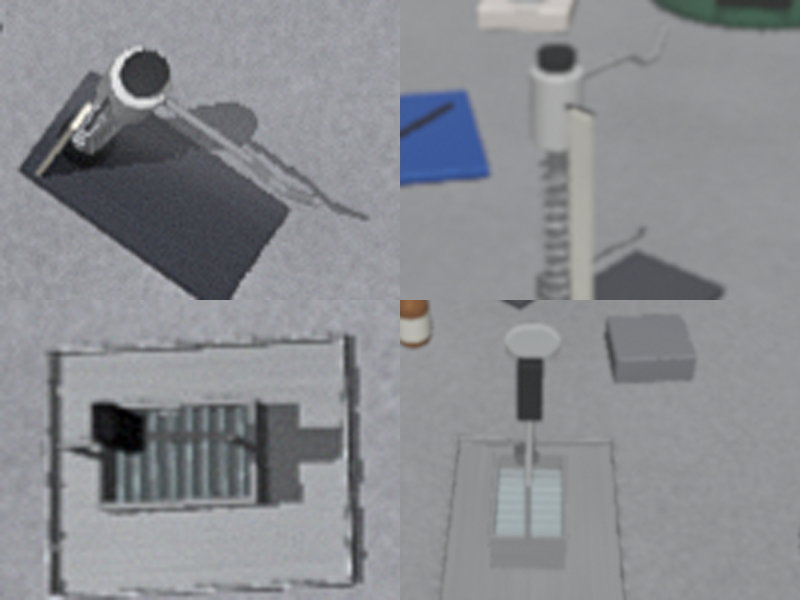

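```bash
python3 -c "
from h import *
t=cv2.cvtColor(cv2.imread('pics/top0.png'),cv2.COLOR_BGR2GRAY)
m=(t[:,:]<72).astype(np.uint8); m[:,:340]=0;m[:,450:]=0;m[:150]=0;m[260:]=0
m=cv2.morphologyEx(m,cv2.MORPH_OPEN,np.ones((3,3)))
c=max(cv2.findContours(m,0,2)[0],key=cv2.contourArea);h=cv2.approxPolyDP(cv2.convexHull(c),3,True).reshape(-1,2);print(h.tolist())
P=onz('top',h,.012);print(P.round(3).tolist())
Q=onz('top',[[347.3,201.1],[371.4,168.8],[435.7,214.3],[414,247.5]],.012);print('plate',Q.round(4).tolist())
for a,b in ((0,1),(1,2),(2,3),(3,0)):print(np.linalg.norm(Q[a]-Q[b]).round(4))
x=(Q[0]+Q[1]-Q[2]-Q[3]);yaw=np.arctan2(x[1],x[0]);y1=(Q[1]-Q[0]+Q[2]-Q[3]);print('yaw',yaw,np.arctan2(y1[1],y1[0]))
u=np.array([np.cos(yaw),np.sin(yaw),0]);print('origin',Q.mean(0)-.04*u)
print('tip',tri('top',[445.6,212.7],'side',[327.5,121.5]))
print('rodtop', onz('top',[387,169],.261), 'expect',Q.mean(0)+.065*u)
print('handle',tri('top',[(170+118/4),175+127/4],'side',[240+130/2,235+60/2]))
print('handletop', onz('top',[198.5,206],.185))
B=[[170+103/4,175+104/4],[170+255/4,175+102/4],[170+257/4,175+204/4],[170+101/4,175+208/4]]
B=onz('top',B,.043);print('basket',B.round(4).tolist(),B.mean(0)); 
T=onz('top',[[170+55/4,175+52/4],[170+348/4,175+38/4],[170+358/4,175+282/4],[170+57/4,175+292/4]],.012);print('tray',T.round(4).tolist(),T.mean(0))
for Z in(B,T):
  d=Z[0]+Z[3]-Z[1]-Z[2];print('y-axis ang',np.arctan2(d[1],d[0]))
"
```

```text
[[358, 196], [384, 190], [428, 223], [409, 246], [353, 206]]
[[0.597, -0.096, 0.012], [0.613, -0.158, 0.012], [0.537, -0.261, 0.012], [0.482, -0.216, 0.012], [0.573, -0.084, 0.012]]
plate [[0.5845, -0.0708, 0.012], [0.6643, -0.1275, 0.012], [0.5584, -0.2791, 0.012], [0.4791, -0.2276, 0.012]]
0.098
0.1849
0.0945
0.1889
yaw 0.969904834543196 -0.5973381846713065
origin [ 0.54895624 -0.20924783  0.012     ]
tip (array([ 0.53750093, -0.22821837,  0.2328704 ]), np.float64(0.0006218124935869372))
rodtop [[ 0.60865576 -0.11807911  0.261     ]] expect [ 0.60832093 -0.12264048  0.012     ]
handle (array([0.54398081, 0.23240097, 0.17898884]), np.float64(0.002489813997295543))
handletop [[0.54345205 0.23264976 0.185     ]]
basket [[0.5715, 0.2813, 0.043], [0.5749, 0.1938, 0.043], [0.5161, 0.1895, 0.043], [0.5115, 0.2786, 0.043]] [0.54348526 0.23579761 0.043     ]
tray [[0.6062, 0.3214, 0.012], [0.6192, 0.1463, 0.012], [0.4739, 0.1339, 0.012], [0.4636, 0.3103, 0.012]] [0.54069785 0.22796249 0.012     ]
y-axis ang 1.6157968122271047
y-axis ang 1.6370302636779273
```

Emit:
carry_out(moves=[60, 1.7, -1.52, 0.15, -0.137, 60, 1.7, -1.52, 0.15, -0.137, 60, 1.7, -1.52, 0.15, -0.137, 60, 1.7, -1.52, 0.15, -0.137, 60, 1.7, -1.52, 0.15, -0.137, 60, 1.7, -1.52, 0.15, -0.137, 60, 1.7, -1.52, 0.15, -0.137, 60, 1.7, -1.52, 0.15, -0.137, 60, 1.7, -1.52, 0.15, -0.137, 60, 1.7, -1.52, 0.15, -0.137])

```text
clock: 1.15
position: [0.3735, 0.3852, 0.2461]
ee_rot: [0.0, 0.763, 0.646, -0.0]
contact_force: [0.8, 0.5, 0.0]
width: 0.0514
```

Emit:
carry_out(moves=[60, 1.7, -1.52, 0.15, -0.137, 60, 1.7, -1.52, 0.15, -0.137, 60, 1.7, -1.52, 0.15, -0.137, 60, 1.7, -1.52, 0.15, -0.137, 60, 1.7, -1.52, 0.15, -0.137, 60, 1.7, -1.52, 0.15, -0.137, 60, 1.7, -1.52, 0.15, -0.137, 60, 1.7, -1.52, 0.15, -0.137, 60, 1.7, -1.52, 0.15, -0.137, 60, 1.7, -1.52, 0.15, -0.137])

```text
clock: 2.15
position: [0.5434, 0.2333, 0.261]
ee_rot: [0.0, 1.0, 0.018, -0.0]
contact_force: [0.4, 1.1, -0.7]
width: 0.0515
```

```bash
python3 -c "
from h import *
st=manip.get_state();print(st['position'],st['ee_rot'],st['qpos'],st['clock'])
t=shot('wrist','w1')
print(proj('wrist',[[.5437,.2335,.185]],st))"
```

```text
[0.54342877 0.2332755  0.26099102] [ 1.22944371e-04  9.99845993e-01  1.75445317e-02 -4.05359241e-04] [ 2.87867806e-01  2.86773787e-01  1.41600930e+00 -2.06405072e-05
  1.43965650e+00  1.82357597e+00] 2.15
[[320.97218563 212.35778767]]
```

View pics/w1.png

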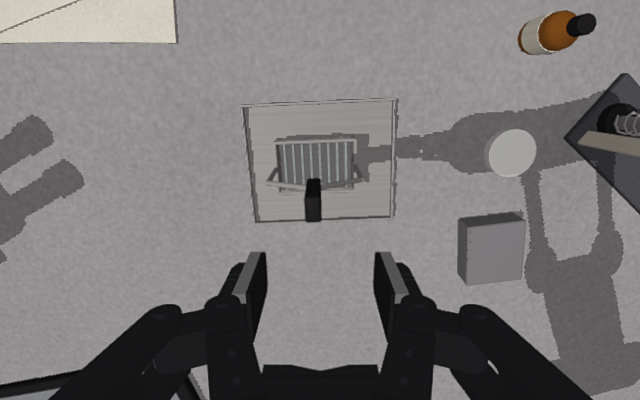

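```bash
python3 -c "
from h import *
st=manip.get_state()
t=cv2.imread('pics/w1.png').max(2)
m=(t<50).astype(np.uint8); m[:,:290]=0;m[:,340:]=0;m[:165]=0;m[235:]=0
n,l,s,c=cv2.connectedComponentsWithStats(m);k=1+np.argmax(s[1:,4]);print(s[k],c[k])
for r in range(178,224,4):
  w=np.where(l[r]==k)[0];print(r,w.min() if len(w) else 0,w.max() if len(w) else 0)
x,y,w,h,_=s[k]
print(onz('wrist',[[x,y+h],[x+w,y+h],[x+w/2,y+h]],.185,st))
# basket top rim corners at z .043 and bail ends
B=onz('wrist',[[274,140.5],[355,139]],.043,st);print(B, np.arctan2(*(B[0]-B[1])[1::-1]))
T=onz('wrist',[[243,106],[397,99],[257,221],[394,216]],.012,st);print(T,T.mean(0))
"
```

```text
[305 178  17  44 645] [312.83565891 200.22325581]
178 315 317
182 307 319
186 307 320
190 306 320
194 305 320
198 305 320
202 305 320
206 305 320
210 306 320
214 306 320
218 306 320
222 0 0
[[0.53962336 0.24196277 0.185     ]
 [0.53995533 0.22975035 0.185     ]
 [0.53978987 0.23585664 0.185     ]]
[[0.57828053 0.28225434 0.043     ]
 [0.58236013 0.19359203 0.043     ]] 1.6167767096241208
[[0.61304439 0.32183369 0.012     ]
 [0.62586299 0.14431756 0.012     ]
 [0.47081762 0.30967992 0.012     ]
 [0.48242143 0.13414118 0.012     ]] [0.54803661 0.22749309 0.012     ]
```

```bash
python3 -c "
from h import *
t=cv2.imread('pics/side0.png').max(2)
m=(t<60).astype(np.uint8); m[:,:290]=0;m[:,325:]=0;m[:250]=0;m[310:]=0
n,l,s,c=cv2.connectedComponentsWithStats(m);k=1+np.argmax(s[1:,4]);print(s[k],c[k])
c0,d=rays('side',[c[k]]);print(c0+d*((.2345-c0[1])/d[:,1])[:,None], manip.get_state()['qd'].round(4))
print(onz('side',[[268,306],[347,306],[352,388],[262,388]],.012))
"
```

```text
[300 265  10  29 286] [304.50699301 279.15384615]
[[0.5455907  0.2345     0.15299152]] [ 0.0273 -0.0114  0.0231  0.02   -0.0108 -0.1888]
[[0.62073599 0.15930784 0.012     ]
 [0.47367365 0.14478002 0.012     ]
 [0.46329067 0.31825666 0.012     ]
 [0.60053736 0.33107007 0.012     ]]
```

Emit:
carry_out(moves=[60, 0.16, 0.17, -1, 0.01, 60, 0, 0, -1.4, 0, 60, 0, 0, -1.4, 0, 60, 0, 0, -1.4, 0, 60, 0, 0, -1.4, 0, 60, 0, 0, -1.4, 0, 60, 0, 0, -1.3, 0, 60, 0, 0, -1.3, 0, 60, 0, 0, -1.2, 0, 60, 0, 0, 0, 0])

```text
clock: 3.2
position: [0.5431, 0.2355, 0.1411]
ee_rot: [0.001, 1.0, 0.026, -0.002]
contact_force: [0.0, 0.4, 0.4]
width: 0.0515
```

Emit:
carry_out(moves=[0, 0, 0, 0, 0, 0, 0, 0, 0, 0, 0, 0, 0, 0, 0, 0, 0, 0, 0, 0, 0, 0, 0, 0, 0, 0, 0, 0, 0, 0, 0, 0, 0, 0, 0, 0, 0, 0, 0, 0, 0, 0, 0, 0, 0, 0, 0, 0, 0, 0], squeeze=50)

```text
clock: 4.2
position: [0.5452, 0.236, 0.1439]
ee_rot: [-0.0, 1.0, 0.025, 0.001]
contact_force: [1.2, 2.9, 3.4]
width: 0.0113
```

```bash
python3 -c "
from h import *
st=manip.get_state();print(st['position'],st['ee_rot'],st['contact_force'],st['moment'],st['width'])"
```

```text
[0.54523137 0.23598988 0.14385208] [-2.58693502e-04  9.99677427e-01  2.53837040e-02  8.02078730e-04] [1.19003291 2.87013771 3.41788975] [ 0.24421383 -0.42526787  0.06418424] 0.01132170377341877
```

Emit:
carry_out(moves=[0, 0, 0, 0.3, 0, 0, 0, 0, 0.8, 0, 0, 0, 0, 1.5, 0, 0, 0, 0, 2, 0, 0, 0, 0, 2.3, 0, 0, 0, 0, 2.3, 0, 0, 0, 0, 2.3, 0, 0, 0, 0, 2, 0, 0, 0, 0, 1, 0, 0, 0, 0, 0.5, 0])

```text
clock: 5.2
position: [0.5442, 0.2354, 0.2935]
ee_rot: [0.0, 1.0, 0.025, -0.0]
contact_force: [-0.4, 0.1, -7.5]
width: 0.0118
```

Emit:
carry_out(moves=[0, -0.4, -0.8, 0, 0.02, 0, -0.8, -1.6, 0, 0.05, 0, -1.2, -2.6, 0, 0.06, 0, -1.6, -3.4, 0, 0.06, 0, -1.6, -3.4, 0, 0.06, 0, -1.6, -3.4, 0, 0.06, 0, -1.6, -3.4, 0, 0.06, 0, -1.6, -3.4, 0, 0.06, 0, -1.1, -3.4, 0, 0.06, 0, -0.5, -3.4, 0, 0.06])

```text
clock: 6.2
position: [0.4218, -0.053, 0.2922]
ee_rot: [-0.001, 0.955, 0.297, -0.002]
contact_force: [2.1, 0.6, -6.2]
width: 0.0116
```

Emit:
carry_out(moves=[0, 0, -3.4, 0, 0.06, 0, 0, -3.4, 0, 0.06, 0, 0.4, -3.4, 0, 0.06, 0, 0.8, -3.2, 0, 0.06, 0, 1.1, -3, 0, 0.06, 0, 1.2, -2.5, 0, 0.05, 0, 1.2, -1.9, 0, 0.02, 0, 0.8, -1.3, 0, 0, 0, 0.6, -0.8, 0, 0, 0, 0, 0, 0, 0])

```text
clock: 7.2
position: [0.486, -0.2817, 0.2924]
ee_rot: [-0.001, 0.885, 0.466, -0.0]
contact_force: [0.1, -0.5, -6.0]
width: 0.0114
```

Emit:
carry_out(moves=[0, 0, 0, 0, 0, 0, 0, 0, 0, 0, 0, 0, 0, 0, 0, 0, 0, 0, 0, 0, 0, 0, 0, 0, 0, 0, 0, 0, 0, 0, 0, 0, 0, 0, 0, 0, 0, 0, 0, 0, 0, 0, 0, 0, 0, 0, 0, 0, 0, 0])

```text
clock: 8.2
position: [0.4856, -0.2813, 0.2933]
ee_rot: [-0.0, 0.885, 0.467, -0.0]
contact_force: [0.1, -0.3, -6.0]
width: 0.0118
```

```bash
python3 -c "
from h import *
st=manip.get_state();print(st['clock'],st['position'],st['ee_rot'],st['contact_force'],st['moment'],st['width'],st['qd'].round(3))
q=st['ee_rot'];print('yawx',np.arctan2(q[2]**2-q[1]**2,2*q[1]*q[2])+np.pi/2)
s=shot('side','s2');t=shot('top','t2');shot('wrist','w2')
f=lambda im,x,y,w,h:cv2.resize(im[y:y+h,x:x+w],(400,300),interpolation=cv2.INTER_CUBIC)
w=cv2.resize(cv2.imread('pics/w2.png'),(400,250));w=np.vstack([w,np.zeros((50,400,3),np.uint8)])
a=np.vstack([np.hstack([f(t,340,145,132,99),f(s,240,70,160,120)])[:,:,::-1],np.hstack([w,f(t,300,150,200,150)[:,:,::-1]])])
cv2.imwrite('pics/z2.png',a)"
```

```text
8.2 [ 0.48559971 -0.28134014  0.29327254] [-2.54977354e-06  8.84513998e-01  4.66513653e-01 -9.11771880e-06] [ 0.06710232 -0.29096304 -6.01008856] [ 0.06287983  0.03851445 -0.03083453] 0.01177349427827426 [ 0.002  0.001  0.    -0.     0.     0.003]
yawx 0.9706902445095679
```

View pics/z2.png

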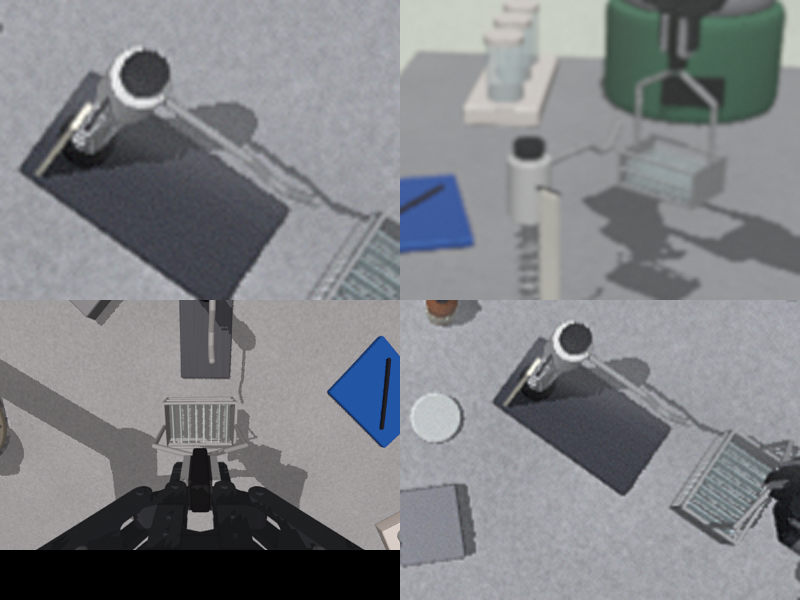

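```bash
python3 -c "
from h import *
w=cv2.imread('pics/w2.png')[0:130,270:420]
cv2.imwrite('pics/z3.png',cv2.resize(w,(750,600)[:1]+(650,) if 0 else (690,598),interpolation=cv2.INTER_CUBIC))
st=manip.get_state()
print(onz('wrist',[[338,99]],.242,st))
O=np.array([.549,-.209]);u=np.array([np.cos(.972),np.sin(.972)])
print(proj('wrist',[[*(O-.02*u),.242],[*O,.225],[*(O+.024*u),.236],[*(O+.08*u),.236]],st))"
```

```text
[[ 0.53843455 -0.22254316  0.242     ]]
[[339.84539535 104.18675616]
 [338.68940711  69.27369648]
 [340.33474961  22.01204632]
 [341.65155451 -95.124315  ]]
```

View pics/z3.png

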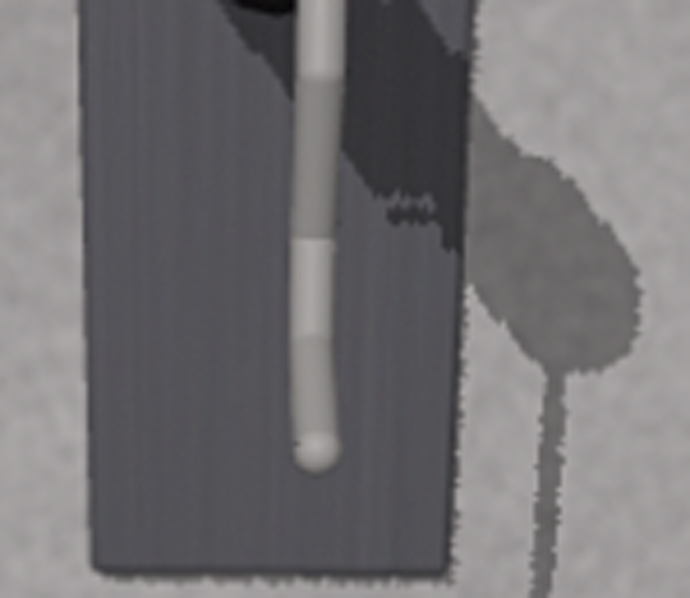

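Emit:
carry_out(moves=[0, 0.32, -0.22, 0, 0, 0, 0.32, -0.22, 0, 0, 0, 0.32, -0.22, 0, 0, 0, 0.15, 0.25, 0, 0, 0, 0.35, 0.5, 0, 0, 0, 0.42, 0.6, 0, 0, 0, 0.42, 0.6, 0, 0, 0, 0.42, 0.6, 0, 0, 0, 0.42, 0.6, 0, 0, 0, 0.42, 0.6, 0, 0])

```text
clock: 9.35
position: [0.5216, -0.2497, 0.2934]
ee_rot: [0.0, 0.884, 0.467, 0.0]
contact_force: [-0.5, 0.1, -7.0]
width: 0.0113
```

Emit:
carry_out(moves=[0, 0.42, 0.6, 0, 0, 0, 0.42, 0.6, 0, 0, 0, 0.42, 0.62, 0, 0, 0, 0.42, 0.62, 0, 0, 0, 0.42, 0.62, 0, 0, 0, 0.35, 0.6, 0, 0, 0, 0.25, 0.4, 0, 0, 0, 0.1, 0.1, 0, 0, 0, 0, 0, 0, 0, 0, 0, 0, 0, 0])

```text
clock: 10.35
position: [0.5491, -0.2091, 0.2933]
ee_rot: [0.0, 0.885, 0.466, -0.0]
contact_force: [0.2, -0.5, -6.7]
width: 0.0113
```

```bash
python3 -c "
from h import *
st=manip.get_state();print(st['clock'],st['position'],st['contact_force'],st['qd'].round(3))
s=shot('side','s4');t=shot('top','t4');w=shot('wrist','w4')
f=lambda im,x,y,w,h:cv2.resize(im[y:y+h,x:x+w],(400,300),interpolation=cv2.INTER_CUBIC)
a=np.vstack([np.hstack([f(t,400,150,100,75),f(s,270,85,100,75)]),np.hstack([f(w,220,100,200,150),f(w,240,150,160,120)])])
cv2.imwrite('pics/z4.png',a[:,:,::-1])"
```

```text
10.35 [ 0.54909283 -0.20908065  0.29330721] [ 0.23977063 -0.52787923 -6.66422446] [-0.004 -0.001  0.001  0.001  0.    -0.002]
```

View pics/z4.png

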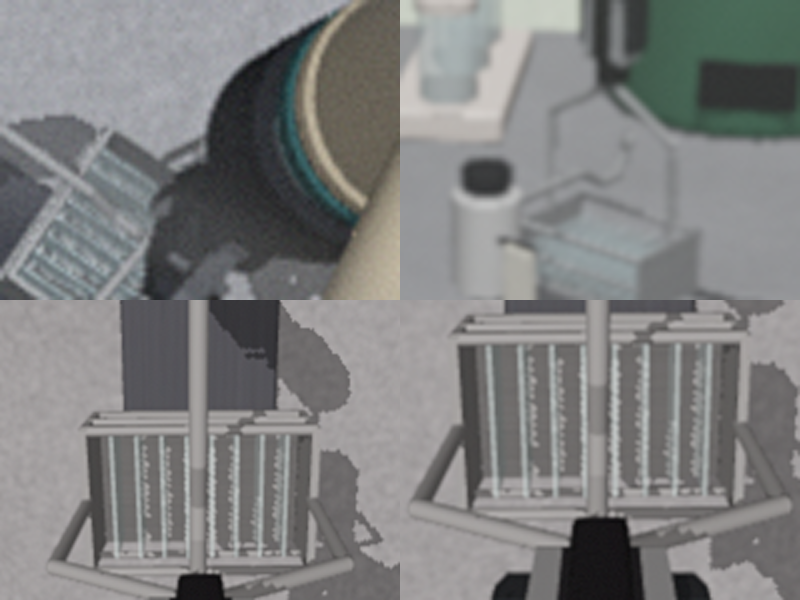

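```bash
python3 -c "
from h import *
st=manip.get_state();O=np.array([.549,-.209]);u=np.array([np.cos(.972),np.sin(.972)])
P=lambda x,z:[*(O+x*u),z]
pts=[P(0,.275),P(0,.2725),P(-.01,.275),P(.01,.275),P(0,.225),P(-.007,.222),P(.007,.222),P(-.02,.242),P(.024,.233)]
pr=proj('side',pts);print(((pr-[270,85])*4+[400,0]).round())
pr=proj('wrist',pts[4:],st);print('w',((pr-[240,150])*2.5+[0,300]).round())"
```

```text
[[611.  87.]
 [611.  91.]
 [622.  83.]
 [600.  91.]
 [609. 169.]
 [616. 171.]
 [601. 178.]
 [630. 133.]
 [583. 168.]]
w [[199. 468.]
 [199. 487.]
 [199. 440.]
 [200. 561.]
 [199. 392.]]
```

```bash
python3 -c "
from h import *
F=[]
for k in range(12):
  manip.get_image('top');s=manip.get_state();F.append(s['contact_force'][2])
print(np.round(F,2),np.mean(F),s['position'],s['clock'])"
```

```text
[-7.35 -6.19 -6.81 -6.45 -6.9  -6.95 -6.22 -7.06 -6.57 -6.46 -6.41 -6.88] -6.687455912095665 [ 0.54919231 -0.20877962  0.29331037] 11.1
```

Emit:
carry_out(moves=[0, 0, 0, -0.15, 0, 0, 0, 0, -0.3, 0, 0, 0, 0, -0.4, 0, 0, 0, 0, -0.4, 0, 0, 0, 0, -0.4, 0, 0, 0, 0, -0.4, 0, 0, 0, 0, -0.4, 0, 0, 0, 0, -0.4, 0, 0, 0, 0, -0.3, 0, 0, 0, 0, -0.15, 0])

```text
clock: 12.1
position: [0.5491, -0.2087, 0.2599]
ee_rot: [-0.0, 0.884, 0.467, -0.0]
contact_force: [1.3, -0.6, -7.0]
width: 0.0113
```

Emit:
carry_out(moves=[0, 0, 0, -0.15, 0, 0, 0, 0, -0.15, 0, 0, 0, 0, -0.15, 0, 0, 0, 0, -0.15, 0, 0, 0, 0, -0.15, 0, 0, 0, 0, -0.15, 0, 0, 0, 0, -0.15, 0, 0, 0, 0, -0.15, 0, 0, 0, 0, -0.15, 0, 0, 0, 0, -0.15, 0])

```text
clock: 13.1
position: [0.5493, -0.2088, 0.2453]
ee_rot: [0.0, 0.884, 0.467, 0.0]
contact_force: [0.2, 1.2, -6.3]
width: 0.0113
```

Emit:
carry_out(moves=[0, 0, 0, -0.15, 0, 0, 0, 0, -0.15, 0, 0, 0, 0, -0.15, 0, 0, 0, 0, -0.15, 0, 0, 0, 0, -0.15, 0, 0, 0, 0, -0.15, 0, 0, 0, 0, -0.15, 0, 0, 0, 0, -0.15, 0, 0, 0, 0, -0.15, 0, 0, 0, 0, -0.15, 0])

```text
clock: 14.1
position: [0.5493, -0.2088, 0.2303]
ee_rot: [0.0, 0.884, 0.467, 0.0]
contact_force: [0.7, 0.5, -4.4]
width: 0.0115
```

```bash
python3 -c "
from h import *
F=[]
for k in range(8):
  s=shot('side','s5') if k==7 else manip.get_image('top');st=manip.get_state();F.append(st['contact_force'])
F=np.array(F);print(F[:,2].round(2),F.mean(0),st['position'],st['moment'],st['clock'])
w=shot('wrist','w5')
f=lambda im,x,y,w,h:cv2.resize(im[y:y+h,x:x+w],(400,300),interpolation=cv2.INTER_CUBIC)
cv2.imwrite('pics/z5.png',np.hstack([f(s,270,85,100,75),f(w,240,150,160,120)])[:,:,::-1])"
```

```text
[-4.81 -5.1  -4.78 -4.57 -4.22 -4.45 -4.22 -4.02] [ 0.65040988  1.01248791 -4.52058645] [ 0.54927037 -0.2087502   0.23043595] [ 0.16374779 -0.06375627 -0.03776244] 14.5
```

View pics/z5.png

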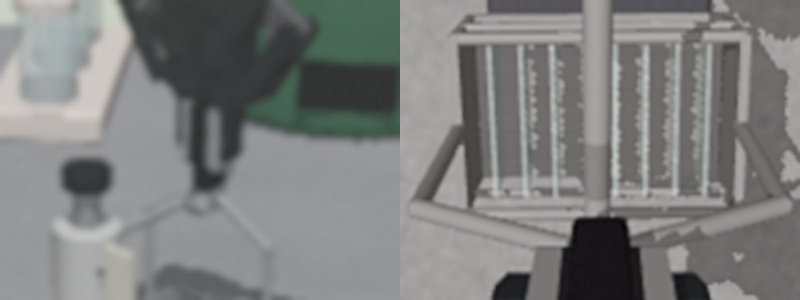

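Emit:
carry_out(moves=[0, 0.03, 0.04, 0, 0, 0, 0.03, 0.04, 0, 0, 0, 0.03, 0.04, 0, 0, 0, 0.03, 0.04, 0, 0, 0, 0.03, 0.04, 0, 0, 0, 0.03, 0.04, 0, 0, 0, 0.03, 0.04, 0, 0, 0, 0.03, 0.04, 0, 0, 0, 0, 0, 0, 0, 0, 0, 0, 0, 0])

```text
clock: 15.55
position: [0.5515, -0.2056, 0.2303]
ee_rot: [-0.0, 0.884, 0.467, -0.0]
contact_force: [-0.7, 0.3, -5.8]
width: 0.0113
```

```bash
cat > m.py <<'E'
from h import *
F=[]
for k in range(8):
  manip.get_image('top');st=manip.get_state();F.append(st['contact_force'])
F=np.array(F);m=F.mean(0);u=np.array([.564,.826])
print('Fu %.2f Fv %.2f Fz %.2f'%(m[:2]@u,m[:2]@[-.826,.564],m[2]),F.std(0).round(2),st['position'],'u',(st['position'][:2]-[.549,-.209])@u,st['width'],st['clock'])
E
python3 m.py
```

```text
Fu 0.79 Fv -0.02 Fz -5.32 [0.32 0.34 0.37] [ 0.5515564  -0.2055891   0.23030089] u 0.004259210310999082 0.011580108559163239 15.95
```

Emit:
carry_out(moves=[0, 0.03, 0.04, 0, 0, 0, 0.03, 0.04, 0, 0, 0, 0.03, 0.04, 0, 0, 0, 0.03, 0.04, 0, 0, 0, 0.03, 0.04, 0, 0, 0, 0.03, 0.04, 0, 0, 0, 0, 0, 0, 0, 0, 0, 0, 0, 0, 0, 0, 0, 0, 0, 0, 0, 0, 0, 0])

```text
clock: 16.95
position: [0.5534, -0.2034, 0.2304]
ee_rot: [0.0, 0.885, 0.467, -0.0]
contact_force: [-1.7, -2.2, -4.7]
width: 0.0113
```

```bash
python3 m.py
```

```text
Fu -2.86 Fv 0.08 Fz -5.10 [0.61 0.35 0.39] [ 0.55346648 -0.20327793  0.23037435] u 0.0072455234314650376 0.011430279614600102 17.35
```

Emit:
carry_out(moves=[0, -0.03, -0.04, 0, 0, 0, -0.03, -0.04, 0, 0, 0, -0.03, -0.04, 0, 0, 0, -0.03, -0.04, 0, 0, 0, 0, 0, 0, 0, 0, 0, 0, 0, 0, 0, 0, 0, 0, 0, 0, 0, 0, 0, 0, 0, 0, 0, 0, 0, 0, 0, 0, 0, 0])

```text
clock: 18.35
position: [0.5522, -0.2046, 0.2303]
ee_rot: [-0.0, 0.884, 0.467, 0.0]
contact_force: [-0.4, 0.4, -5.2]
width: 0.0115
```

```bash
python3 m.py; python3 -c "
from h import *
s=cv2.imread('pics/s5.png')
s=shot('side','s6');w=shot('wrist','w6')
f=lambda im,x,y,w,h:cv2.resize(im[y:y+h,x:x+w],(400,300),interpolation=cv2.INTER_CUBIC)
cv2.imwrite('pics/z6.png',np.hstack([f(s,295,115,60,45),f(w,240,150,160,120)])[:,:,::-1])"
```

```text
Fu 0.29 Fv 0.31 Fz -4.95 [0.54 0.73 0.57] [ 0.55212962 -0.20470687  0.2303021 ] u 0.005311231906840147 0.011273922289915176 18.75
```

View pics/z6.png

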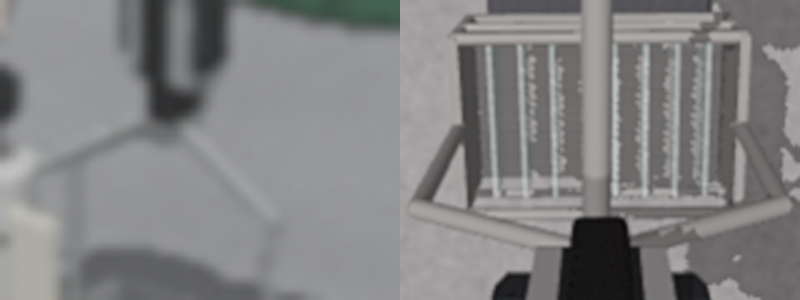

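Emit:
carry_out(moves=[0, 0, 0, -0.1, 0, 0, 0, 0, -0.15, 0, 0, 0, 0, -0.15, 0, 0, 0, 0, -0.15, 0, 0, 0, 0, -0.15, 0, 0, 0, 0, -0.15, 0, 0, 0, 0, -0.15, 0, 0, 0, 0, -0.15, 0, 0, 0, 0, -0.15, 0, 0, 0, 0, -0.1, 0])

```text
clock: 19.85
position: [0.5522, -0.2048, 0.2162]
ee_rot: [0.0, 0.884, 0.467, 0.0]
contact_force: [-1.1, 1.6, -3.2]
width: 0.0115
```

```bash
python3 m.py
```

```text
Fu 0.22 Fv 1.25 Fz -3.42 [0.6  0.45 0.68] [ 0.5521925  -0.20477114  0.21641937] u 0.005293608091367024 0.011027274792446409 20.25
```

Emit:
carry_out(moves=[0, 0, 0, -0.1, 0, 0, 0, 0, -0.15, 0, 0, 0, 0, -0.15, 0, 0, 0, 0, -0.15, 0, 0, 0, 0, -0.15, 0, 0, 0, 0, -0.15, 0, 0, 0, 0, -0.15, 0, 0, 0, 0, -0.15, 0, 0, 0, 0, -0.15, 0, 0, 0, 0, -0.1, 0])

```text
clock: 21.25
position: [0.5523, -0.2048, 0.2022]
ee_rot: [0.0, 0.884, 0.467, 0.0]
contact_force: [-1.3, 1.7, -2.3]
width: 0.0114
```

```bash
python3 m.py
```

```text
Fu 0.63 Fv 1.56 Fz -2.57 [0.33 0.48 0.23] [ 0.55225184 -0.20479091  0.20240563] u 0.00531074761072138 0.011428575069433549 21.65
```

Emit:
carry_out(moves=[0, 0, 0, -0.1, 0, 0, 0, 0, -0.15, 0, 0, 0, 0, -0.15, 0, 0, 0, 0, -0.15, 0, 0, 0, 0, -0.15, 0, 0, 0, 0, -0.15, 0, 0, 0, 0, -0.15, 0, 0, 0, 0, -0.15, 0, 0, 0, 0, -0.1, 0, 0, 0, 0, 0, 0])

```text
clock: 22.65
position: [0.5522, -0.2048, 0.1897]
ee_rot: [0.0, 0.884, 0.467, 0.0]
contact_force: [-1.4, 1.9, -1.9]
width: 0.0111
```

```bash
python3 m.py
```

```text
Fu 0.47 Fv 1.61 Fz -1.36 [0.4  0.45 0.6 ] [ 0.5522171  -0.20479136  0.18987803] u 0.005290779679751215 0.011238305885337866 23.05
```

Emit:
carry_out(moves=[0, -0.02, 0.015, 0, 0, 0, -0.02, 0.015, 0, 0, 0, -0.02, 0.015, 0, 0, 0, -0.02, 0.01, 0, 0, 0, 0, 0, 0, 0, 0, 0, 0, 0, 0, 0, 0, 0, 0, 0, 0, 0, 0, 0, 0, 0, 0, 0, 0, 0, 0, 0, 0, 0, 0])

```text
clock: 24.05
position: [0.5516, -0.2045, 0.1899]
ee_rot: [0.0, 0.884, 0.467, 0.0]
contact_force: [0.6, -0.1, -1.1]
width: 0.0111
```

```bash
python3 m.py
```

```text
Fu -0.28 Fv -1.51 Fz -1.36 [0.34 0.42 0.28] [ 0.55150773 -0.20439988  0.18988534] u 0.0052140592912304495 0.011345555574843206 24.45
```

Emit:
carry_out(moves=[0, 0.02, -0.01, 0, 0, 0, 0.015, -0.015, 0, 0, 0, 0, 0, -0.1, 0, 0, 0, 0, -0.15, 0, 0, 0, 0, -0.15, 0, 0, 0, 0, -0.15, 0, 0, 0, 0, -0.15, 0, 0, 0, 0, -0.15, 0, 0, 0, 0, -0.15, 0, 0, 0, 0, -0.05, 0])

```text
clock: 25.45
position: [0.5516, -0.2044, 0.1791]
ee_rot: [-0.0, 0.884, 0.467, -0.0]
contact_force: [-0.3, -0.9, 0.1]
width: 0.0114
```

```bash
sed -i 's/range(8)/range(20)/' m.py; python3 m.py
```

```text
Fu -0.89 Fv 0.20 Fz -0.05 [0.52 0.42 0.5 ] [ 0.55166827 -0.20447114  0.17932051] u 0.005245740203075112 0.011496898782633784 26.45
```

Emit:
carry_out(moves=[0, 0, 0, 0, 0, 0, 0, 0, 0, 0, 5, 0, 0, 0, 0, 10, 0, 0, 0, 0, 13, 0, 0, 0, 0, 14, 0, 0, 0, 0, 16, 0, 0, 0, 0, 20, 0, 0, 0, 0, 25, 0, 0, 0, 0, 30, 0, 0, 0, 0], squeeze=20)

```text
clock: 27.45
position: [0.552, -0.2045, 0.1794]
ee_rot: [0.0, 0.884, 0.467, 0.0]
contact_force: [-0.2, -0.7, -0.2]
width: 0.0257
```

Emit:
carry_out(moves=[40, 0, 0, 0, 0, 50, 0, 0, 0, 0, 50, 0, 0, 0, 0, 50, 0, 0, 0, 0, 50, 0, 0, 0, 0, 50, 0, 0, 0, 0, 50, 0, 0, 0, 0, 50, 0, 0, 0, 0, 50, 0, 0, 0, 0, 50, 0, 0, 0, 0])

```text
clock: 28.45
position: [0.5517, -0.2045, 0.1793]
ee_rot: [0.0, 0.884, 0.467, -0.0]
contact_force: [0.2, -0.6, -0.3]
width: 0.0428
```

```bash
python3 -c "
from h import *
a=manip.get_image('side');s=shot('side','s7');w=shot('wrist','w7');st=manip.get_state();print(st['contact_force'],st['width'],st['clock'],np.abs(a.astype(int)-s).max(2)[100:230,270:380].mean())
f=lambda im,x,y,w,h:cv2.resize(im[y:y+h,x:x+w],(400,300),interpolation=cv2.INTER_CUBIC)
cv2.imwrite('pics/z7.png',np.hstack([f(s,270,105,100,75),f(w,200,110,200,150)])[:,:,::-1])"
```

```text
[ 0.72150246  0.23712324 -0.02735367] 0.04303613335312753 28.6 0.831048951048951
```

View pics/z7.png

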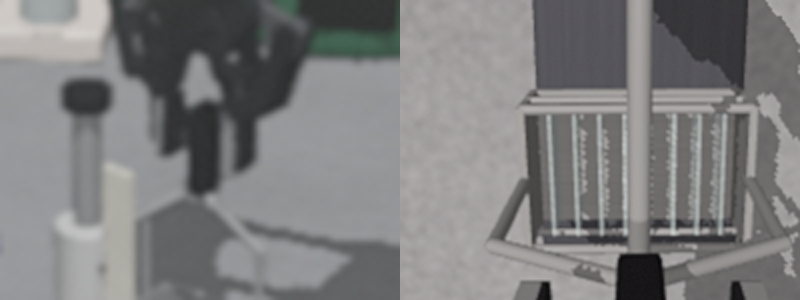

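The carrier now hangs on its own. Its handle stands upright between the open fingers, at crop pixel (205,140). Next I'll retreat straight up and let it settle.

Emit:
carry_out(moves=[50, 0, 0, 0.5, 0, 50, 0, 0, 1, 0, 50, 0, 0, 1.2, 0, 50, 0, 0, 1.5, 0, 50, 0, 0, 1.5, 0, 50, 0, 0, 1.5, 0, 50, 0, 0, 2, 0, 50, 0, 0, 2, 0, 50, 0, 0, 2, 0, 50, 0, 0, 2, 0])

```text
clock: 29.6
position: [0.5518, -0.2045, 0.3336]
ee_rot: [0.001, 0.884, 0.467, 0.001]
contact_force: [0.1, -0.5, -0.3]
width: 0.0426
```

Emit:
carry_out(moves=[50, 0, 0, 1, 0, 50, 0, 0, 0, 0, 50, 0, 0, 0, 0, 50, 0, 0, 0, 0, 50, 0, 0, 0, 0, 50, 0, 0, 0, 0, 50, 0, 0, 0, 0, 50, 0, 0, 0, 0, 50, 0, 0, 0, 0, 50, 0, 0, 0, 0])

```text
clock: 30.6
position: [0.5518, -0.2045, 0.3413]
ee_rot: [0.0, 0.884, 0.467, 0.0]
contact_force: [-0.0, 0.2, 1.2]
width: 0.043
```

Emit:
carry_out(moves=[50, 0, 0, 0, 0, 50, 0, 0, 0, 0, 50, 0, 0, 0, 0, 50, 0, 0, 0, 0, 50, 0, 0, 0, 0, 50, 0, 0, 0, 0, 50, 0, 0, 0, 0, 50, 0, 0, 0, 0, 50, 0, 0, 0, 0, 50, 0, 0, 0, 0])

```text
clock: 31.6
position: [0.5518, -0.2045, 0.3413]
ee_rot: [0.0, 0.884, 0.467, 0.0]
contact_force: [-0.2, 0.5, -0.1]
width: 0.0426
```

```bash
python3 -c "
from h import *
S=[]
for k in range(8):
  s=manip.get_image('side');im=s.max(2)
  m=(im<55).astype(np.uint8);m[:,:300]=0;m[:,345:]=0;m[:95]=0;m[165:]=0
  n,l,st,c=cv2.connectedComponentsWithStats(m);j=1+np.argmax(st[1:,4]);S.append(c[j])
print(np.round(S,2),st[j]);w=shot('wrist','w8');print(manip.get_state()['clock'])
f=lambda im,x,y,w,h:cv2.resize(im[y:y+h,x:x+w],(400,300),interpolation=cv2.INTER_CUBIC)
cv2.imwrite('pics/z8.png',np.hstack([f(s,270,105,100,75),cv2.resize(w,(400,300))])[:,:,::-1])"
```

```text
[[320.19 142.1 ]
 [320.18 142.03]
 [320.18 141.67]
 [320.19 141.84]
 [320.2  141.78]
 [320.26 142.09]
 [320.22 141.92]
 [320.21 141.94]] [318 132   6  21  98]
32.05
```

View pics/z8.png

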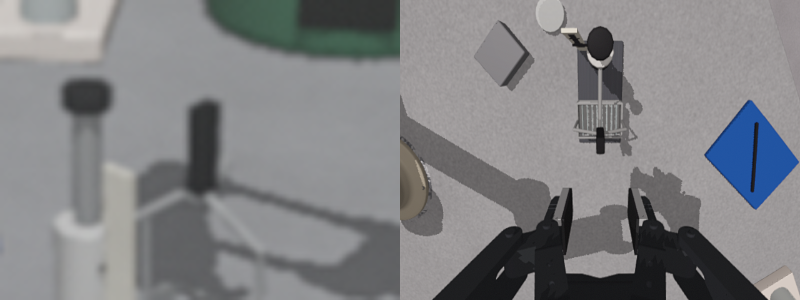

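Emit:
carry_out(moves=[50, 0, 0, 0, 0, 50, 0, 0, 0, 0, 50, 0, 0, 0, 0, 50, 0, 0, 0, 0, 50, 0, 0, 0, 0, 50, 0, 0, 0, 0, 50, 0, 0, 0, 0, 50, 0, 0, 0, 0, 50, 0, 0, 0, 0, 50, 0, 0, 0, 0])

```text
clock: 33.05
position: [0.5518, -0.2045, 0.3413]
ee_rot: [0.0, 0.884, 0.467, 0.0]
contact_force: [-0.1, -0.5, -0.3]
width: 0.0428
```

```bash
python3 -c "
from h import *
import numpy as np
S=[]
for k in range(6):
  im=manip.get_image('side').max(2);m=(im<55).astype(np.uint8);m[:,:300]=0;m[:,345:]=0;m[:95]=0;m[165:]=0
  n,l,st,c=cv2.connectedComponentsWithStats(m);j=1+np.argmax(st[1:,4]);S.append(c[j])
print(np.std(S,0),np.mean(S,0))
r=[(y,np.where(l[y]==j)[0].mean()) for y in (135,149)];print(r)
O=np.array([.552,-.2045]);print(proj('side',[[*O,.162],[*O,.22]]))
print(manip.sign_off())"
```

```text
[0.04014916 0.04995119] [320.21623969 141.98165436]
[(135, np.float64(320.5)), (149, np.float64(320.0))]
[[320.06709493 152.7133252 ]
 [320.70834529 130.02768191]]
the job is handed in; nothing more can be done
None
```

The slide carrier is hanging freely by its bail in the hook, and I handed the job in at about 33 s. No verdict was reported. I took it by the handle from the tray, brought it over the hook from the open end and lowered it at 15 mm/s or slower.

**Mended on the way:**
- **Along the hook:** the bail first landed on the slope at the hook's tip, which the sideways force showed. I moved it about 5 mm along the hook until that force nearly vanished.
- **Across the hook:** a small sideways correction then centred the bail.

**Last checks:**
- **Weight on the spring:** the vertical force on the gripper averaged −0.05 N just before I let go. The hook had dipped an estimated 64 mm, under the 85 mm limit.
- **Hanging still and upright:** the handle stayed within 0.05 px over six side pictures. Its lean matched an upright handle to about 0.1 px.
- **Gripper:** it was about 10 cm clear above the handle at the end.

**Disagreed or not checked:**
- **Camera mismatch:** the wrist camera placed things 4–7 mm off the top and side cameras along the tool's x axis. I settled the final seating by contact forces instead.
- **Bail in the hollow:** the handle hides this spot, so the seating is judged from forces and contact height.
- **Hook speed:** I did not measure it. The fastest deliberate lowering onto the hook was 15 mm/s.
- **Bystanders:** I did not re-measure the bottle, box and dish. My planned path stayed clear of them.

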